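Ease the press-fit cover off a detector module with a wedge

TASK

Take the opening wedge out of its grey holder and work its blade down into the seam between the module's metal body and its blue cover, first at one end of the seam and then at the other, a few millimetres at a time, so that the cover comes off its dowels evenly: neither end may ever be more than 6 mm ahead of the other. When the cover has moved at least 8 mm away at both ends and is straight again (ends within 3 mm of each other), stand the wedge back in its holder. Open the seam with the wedge only, keep the gripper off the module, and leave the beaker, bottle and marker where they are.

Things in the scene. Friction and masses are not known exactly. Their poses are not given: they have to be found in the camera images.
- module: Module on a white base plate (130 x 150 x 10 mm), all fixed to the worktop. Origin mid-seam at worktop height; z up, y along the seam to its left end. On +x the fixed bare-metal half, on -x (nearer the robot) the blue cover half; each 40 mm thick, 130 mm long (y), top at z = 74 mm. At y from 31 to 60 mm either side of the middle is a lip pair with a free well below, down to z = 10 mm.
- seam_left (a point): Fixed point on the metal half's lip at the left end: x = 0, y = 45 mm, z = 68 mm in the module's frame, the lip's foremost line; middle of the place for the wedge. The lips are round steel bars along y, radius 6 mm, axis at z = 68 mm; metal and cover lip face each other 1.5 mm apart when closed, so from above they form a rounded V that leads a blade into the seam.
- seam_right (a point): The same on the metal lip at the right end, y = -45 mm. Below both lip pairs the wells reach 14 mm into each half, so a blade meets only the lips.
- cover_left (a point): Point on the blue cover's left lip opposite seam_left, 1.5 mm from it when fully closed, as at the start. This end has moved by -(its x in the module's frame) - 1.5 mm. Dowels hold the cover by dry friction, about 6 N at each end: a pushed end slides to -x, at most 20 mm, and stays there; the other end stays put (the cover turns about it).
- cover_right (a point): The same at the cover's right end, opposite seam_right.
- wedge: Opening wedge, 90 g, 118 mm tall, loose, upright, blade down in the holder. Origin at blade tip height on the handle's axis; z up. Handle black, x 22 mm, y 40 mm, z from 50 to 118 mm. Blade smooth orange plastic, 28 mm wide (y), z from 0 to 50 mm, bevelled on one side: flat face at x = +6.5 mm, sloping face on the -x side; 3 mm thick at the tip, 13 mm at the top (3 mm + 0.2 x height).
- wedge_shoulder (a point): Middle of the handle's underside, 50 mm above the blade tip on the wedge's axis; a shoulder wider than the blade. With the wedge's x along the module's x, the flat face goes straight down along the metal lip and the bevel pushes the cover: the gap between the lips becomes the blade's thickness at lip height (z = 68 mm) plus any clearance left at the flat face.
- holder: Grey block fixed to the worktop, 56 x 70 mm, 62 mm tall, origin under its centre, z up; a slot 16 mm (x) by 33 mm (y) goes straight down through it. The wedge hangs in the slot with its shoulder on the block's top, its origin on the holder's axis at z = 12 mm, its axes along the holder's.
- cover_yaw (a joint): Crookedness of the cover, rad: 0 straight, positive when the left end is ahead (farther open). The cover_left and cover_right points are 90 mm apart, so 6 mm difference is 0.067 rad and 3 mm is 0.033 rad.
- beaker: Bystander: glass beaker, 66 mm wide, 87 mm tall, behind the work. Origin under its centre.
- clear_bottle: Bystander: clear bottle with black cap, 59 mm wide, 116 mm tall, behind the work. Origin under its centre.
- marker: Bystander: marker pen, 136 mm long (along its y), 13 mm high, lying in front of the work. Origin under its centre.
Things that resemble listed ones, but are neither listed nor needed, are in the scene too. Leave any orange look-alike of the holder alone.

How it is judged:
On the way, in this order (a step that is already met when the one before it is completed fails the run):
1. one end of the cover has moved at least 1.5 mm (x of any of cover_left, cover_right in the frame of module below -0.003 m), for 0.1 s.
2. both ends of the cover have moved at least 3 mm (x of each of cover_left, cover_right in the frame of module below -0.0045 m), for 0.1 s.
3. both ends of the cover have moved at least 8 mm (x of each of cover_left, cover_right in the frame of module below -0.0095 m), for 0.1 s.
At the end, for the whole second after the job is handed in: Both ends of the cover have moved at least 8 mm from closed and are within 3 mm of each other (0.033 rad); the wedge stands at rest in the holder's slot, shoulder on the block (height within 5 mm, within 10 mm of its axis, upright within 0.12 rad) (all of step 3 and value of joint cover_yaw between -0.0333 and 0.0333 rad and horizontal distance between wedge and holder below 0.01 m and z of wedge in the frame of holder between 0.008 and 0.017 m and angle between wedge's own z axis and vertical below 0.12 rad and linear speed of wedge below 0.02 m/s); the robot touches nothing.
It fails at once if one end of the cover is more than 6 mm ahead of the other (0.067 rad) (value of joint cover_yaw above 0.0667 rad or value of joint cover_yaw below -0.0667 rad).
It fails at once if the fingers or the arm press on the module or its cover (over 2 N) (contact force between any of the fingers, the arm and module above 2 N).
It fails at once if a bystander is moved by more than 20 mm (distance of any of beaker, clear_bottle, marker from where it was at the start of the episode above 0.02 m).
It also fails if it takes over 59 s, if anything falls off the work surface, if the arm or the gripper's body presses on something with over 40 N, if the wrist force passes 120 N, or if a joint passes its speed limit or range.

ROBOT

A 6-joint arm with a two-finger parallel gripper is mounted at the origin on a cart in front of the work surface, level with it; the furniture and walls round the work are solid. World frame = base frame: x ahead of the robot, y to its left, z up, the work surface at z = 0. Lengths are in m, angles in rad, forces in N, time in s.
With the tool pointing down it reaches from about 0.375 to 0.925 m from the base axis. Payload 5.7 kg.
Tool frame: the origin (TCP) lies between the finger pads; the fingertips stand 14 mm ahead of it and the grasp point (between the pads) lies 5 mm behind it; z points along the fingers, y is the line along which they close (so a half turn about z gives the same grasp; the last joint's range is limited). The gripper opens to 85 mm and grips with 20 to 120 N. Pads are 22 mm wide; open, the fingers measure 114 mm over their backs; the gripper's body (76 mm by 85 mm) begins 54 mm behind the grasp point. The pads swing forward as they close: fully open they stand 13 mm farther back than shut.
Start: joints at [1.093, 0.359, 1.51, -0, 1.272, -0.115], TCP at [0.213, 0.561, 0.245] pointing down, gripper open.
Joint ranges: [-2.97, 2.97], [-1.01, 2.36], [0.21, 2.38], [-0.96, 4.11], [0.2, 2.71], [-2.98, 2.98]. Speed limits (rad/s): [2.39, 2.39, 3.14, 3.14, 3.14, 3.14].

INTERFACE

Orientations are given as a 3x3 rotation matrix whose columns are the frame's x, y, z axes.
In Python, from cell import get_obs, vision, ticket gives the robot as it stands.
- The arm moves only by the tool send_rows, never from a script. Its argument "targets" is a list of rows, each a list of 7 numbers: the turn, a rotation vector about the tool's x, y, z in rad, then the shift along the tool's x, y, z in m, then the gripper command: -1 is fully open, 1 is shut, values between are in proportion. In form: [[ax, ay, az, x, y, z, claw], ...]. A call has 1 to 8 rows; each row shifts and turns the commanded pose from where the row before left it, along the tool's axes as they then stand; what a row does not reach is not made up. A row lasts 1/8 s, in which the tool goes at most 62.5 mm and 10.7 degrees, less where a joint would pass 70% of its speed; a pose out of reach is approached as far as the arm can. A call with a gripper value outside its range is refused whole. The fingers move at their own pace and stop on an object; the grip force is fixed at half the most. Time passes only in rows, so rows that do not move let the fingers close. It gives the time, the measured TCP pose, the force, the opening and the grip force at its end, in the units of the state.
- get_obs(): the state, without advancing time (a new reading comes with each control period).
- vision.camera(name): name is "side" or "top" or "wrist"; returns a dict with "img" (384x512x3 uint8, red, green, blue), "depth" (384x512 float32, m along the optical axis (not along the pixel's ray), 0 where there is no reading), "fx", "fy", "cx", "cy" (pixels), "rvec" (rotation vector, rad) and "tvec" (3), from world to camera coordinates, as OpenCV has them. Camera axes: x right, y down, z forward; pixel columns grow to the right and rows downward; lengths in m; the calibration is good to about 2 mm. The wrist camera is an equidistant fisheye: a pixel r from the principal point sees the ray r / f radians off the axis. A picture is of the moment at which its call begins.
- ticket.job_done(): hands the job in; it is judged then, once.
The state is a dict: "time_s": time; "joint_pos": joint angles; "qvel": joint speeds; "tau": joint torques, N m; "position": TCP position; "tcp_rot": TCP orientation; "wrist_force": force on the tool from outside, world axes, zero at the start; "moment": the same for the moment, N m; "finger_gap": finger opening in m; "grip_force": force on a finger pad.
Only numpy, scipy, OpenCV 4.12 (cv2) and the standard library are available. Lean on these libraries where they do the work, as an engineer would, in place of code of your own. Each camera call takes 0.05 s, during which the arm holds its last target. There are 200 camera calls.

## Working session

There is one attempt and no reset: what is moved stays moved. The work goes in short steps, Python scripts to look and compute and a tool call to move; the robot and the scene stay as the last step left them, time stands still between calls to the robot, and variables do not carry over. Pictures are saved under pics/ and viewed, at most 10 in all, crops included, and the job is handed in when it is done.

Besides the shell and the picture viewer there is one more tool, called after "Emit:" as name(argument=value, ...), one argument or row to a line, values as JSON. send_rows: Moves the arm, as the interface text tells. Its arguments: {"type":"object","properties":{"targets":{"type":"array"}},"required":["targets"]}

```bash
ls; mkdir -p pics
python3 - <<'E'
from cell import get_obs, vision
import cv2,numpy as np
o=get_obs();print({k:np.round(v,3).tolist() for k,v in o.items()})
for n in ["side","top"]:
    c=vision.camera(n);np.savez(f"pics/{n}0.npz",**c);cv2.imwrite(f"pics/{n}0.png",c["img"][:,:,::-1])
    print(n,c["fx"],c["fy"],c["cx"],c["cy"],np.round(c["rvec"],3),np.round(c["tvec"],3), (-cv2.Rodrigues(c["rvec"])[0].T@c["tvec"]))
E
```

```text
pics
{'time_s': 0.0, 'joint_pos': [1.093, 0.36, 1.511, -0.0, 1.273, -0.115], 'qvel': [-0.002, 0.0, -0.001, -0.001, 0.0, -0.001], 'tau': [-0.003, -52.762, -27.862, -0.0, 0.013, -0.0], 'position': [0.213, 0.56, 0.244], 'tcp_rot': [[-0.935, 0.355, -0.001], [0.355, 0.935, -0.002], [0.0, -0.002, -1.0]], 'wrist_force': [0.315, 0.258, 0.422], 'moment': [0.001, -0.023, -0.021], 'grip_force': 0.0, 'finger_gap': 0.085}
side 411.2179528608766 411.2179528608766 252.5624428925654 196.61213586217352 [ 0.523  2.812 -0.98 ] [ 0.409 -0.308  1.347] [0.76686255 0.86065862 0.86570078]
top 415.7656399498399 415.7656399498399 255.51831123065878 187.17420537819115 [ 2.183 -2.128  0.117] [0.284 0.571 0.866] [0.45705784 0.28836677 0.93006204]
```

View pics/top0.png

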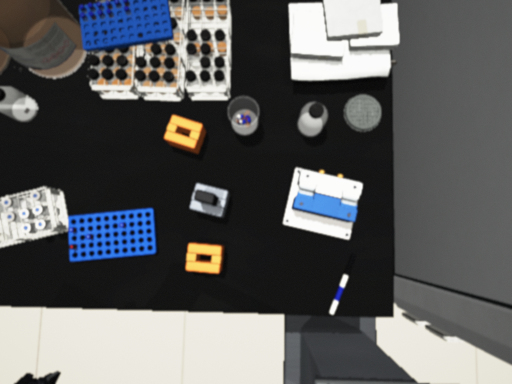

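View pics/side0.png

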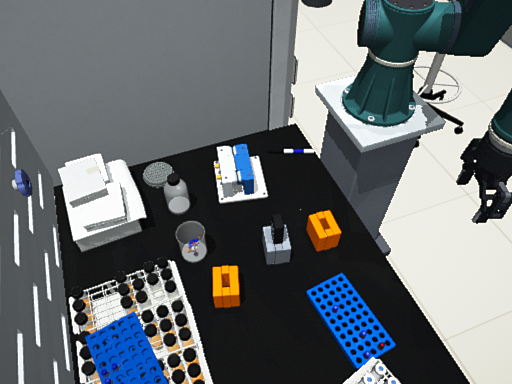

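The top picture shows the grey holder at about (210,200) with the black wedge handle at (207,197). The module is at (325,203): blue cover (325,206), metal half above it. Possible mix-ups:
- **Orange look-alikes of the holder:** (185,134) and (204,258).
- **Blue racks resembling the cover:** (112,235) and (125,22).
- **White stack resembling the module:** (345,40).

I choose the grey block with the black handle at (210,200) and the white plate with the blue bar at (325,203).

```bash
cat > h.py <<'E'
import numpy as np, cv2
def geo(c):
    R=cv2.Rodrigues(np.asarray(c["rvec"],float))[0]; t=np.asarray(c["tvec"],float).ravel()
    return R,t,-R.T@t
def ray(c,uv,z):  # pixels -> world points on plane z
    R,t,o=geo(c); uv=np.atleast_2d(uv).astype(float)
    d=np.c_[(uv[:,0]-c["cx"])/c["fx"],(uv[:,1]-c["cy"])/c["fy"],np.ones(len(uv))]@R
    return o+d*((z-o[2])/d[:,2])[:,None]
def cloud(c):
    R,t,o=geo(c); h,w=c["depth"].shape; u,v=np.meshgrid(np.arange(w),np.arange(h)); D=c["depth"]
    P=np.stack([(u-c["cx"])/c["fx"]*D,(v-c["cy"])/c["fy"]*D,D],-1)
    return (P-t)@R
def proj(c,P):
    return cv2.projectPoints(np.atleast_2d(P).astype(float),np.asarray(c["rvec"],float),np.asarray(c["tvec"],float),np.array([[c["fx"],0,c["cx"]],[0,c["fy"],c["cy"]],[0,0,1.]]),None)[0][:,0]
def rect(P):
    (cx,cy),(w,h),a=cv2.minAreaRect(P[:,:2].astype(np.float32)*1000)
    if w>h: a=a; L,S=w,h
    else: a=a+90; L,S=h,w
    return np.round([cx,cy,L,S,(a+90)%180-90],2)   # centre mm, long, short, angle of long axis
E
python3 - <<'E'
from h import *
c=dict(np.load("pics/top0.npz")); X=cloud(c); hsv=cv2.cvtColor(c["img"],cv2.COLOR_RGB2HSV)
H,S,V=[hsv[...,i].astype(int) for i in range(3)]; z=X[...,2]
u,v=np.meshgrid(np.arange(512),np.arange(384))
def box(a,b,d,e): return (u>=a)&(u<=b)&(v>=d)&(v<=e)
def rep(n,m,zp):
    m=cv2.morphologyEx(m.astype(np.uint8),cv2.MORPH_OPEN,np.ones((2,2)))
    k,l,st,_=cv2.connectedComponentsWithStats(m); i=1+np.argmax(st[1:,4]); m=l==i
    uv=np.c_[u[m],v[m]]; print(n,st[i],"z med",np.round(np.median(z[m]),4),"ray",rect(ray(c,uv,zp)),"depth",rect(X[m]))
rep("holder top",box(180,240,175,225)&(S<60)&(V>60)&(z>.05)&(z<.075),.062)
rep("handle top",box(180,240,175,225)&(z>.12)&(z<.14),.130)
rep("plate",box(270,370,160,245)&(z>.0)&(z<.09)&(V>60),.010)
rep("blue top",box(270,370,160,245)&(H>100)&(H<125)&(S>120)&(z>.066),.074)
rep("metal top",box(270,370,160,245)&(S<80)&(z>.066),.074)
for n,b in [("bottle",box(290,335,95,140)),("beaker",box(222,265,90,140)),("marker",box(325,355,265,320))]:
    m=b&(z>.006); print(n,X[m].min(0).round(3),X[m].max(0).round(3))
a=cv2.resize(c["img"][165:250,175:375],None,fx=4,fy=4,interpolation=cv2.INTER_CUBIC); cv2.imwrite("pics/crop0.png",a[:,:,::-1])
E
```

```text
holder top [191 185  38  33 607] z med 0.062 ray [529.4  394.33  71.05  55.92  77.36] depth [514.26 353.87 162.46  62.12  69.8 ]
handle top [195 191  22  15 234] z med 0.1299 ray [529.52 393.99  40.18  22.07  77.45] depth [531.1  398.98  44.37  20.85  76.03]
plate [ 283  167   81   74 4126] z med 0.0723 ray [535.29 147.12 157.42 138.94  78.51] depth [521.96 171.51 204.33 172.41  78.89]
blue top [ 294  195   64   28 1062] z med 0.074 ray [523.26 151.56 130.11  40.44  78.07] depth [512.71 183.24 226.7   72.15 -79.76]
metal top [ 299  171   65   36 1297] z med 0.074 ray [559.67 143.84 129.82  49.02  78.22] depth [547.55 183.   258.26 102.35 -70.96]
bottle [0.457 0.152 0.006] [0.742 0.288 0.93 ]
beaker [0.457 0.288 0.006] [0.787 0.381 0.93 ]
marker [0.297 0.085 0.006] [0.457 0.288 0.93 ]
```

View pics/crop0.png

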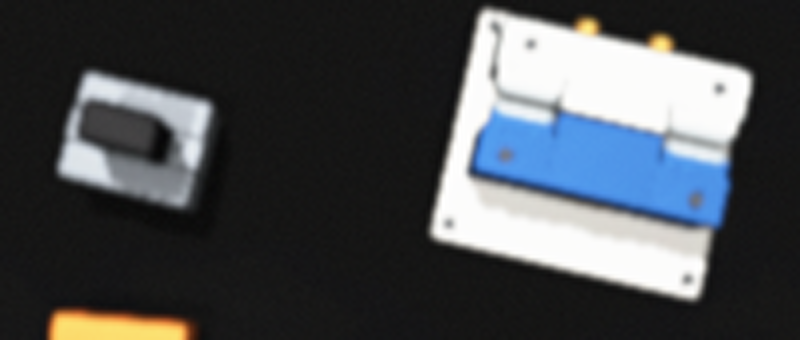

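The crop shows the grey holder with the black handle near crop (125,128), and the module with its seam on the far edge of the blue cover. The light lips are at about crop (525,108) and (697,148). Sizes match: handle 40x22, cover 130x40. I'll fly over the module for a close wrist view, then grasp.

```bash
cat >> h.py <<'E'
def plan(tgt,yaw,obs=None,dist=.058,dang=.18,n=None,claw=-1):
    """rows (tool frame) to bring a down-pointing tool to tgt with tool-y at world angle yaw"""
    from cell import get_obs
    o=obs or get_obs(); p=np.array(o["position"]); R=np.array(o["tcp_rot"])
    y0=np.arctan2(R[1,1],R[0,1]); da=-((yaw-y0+np.pi)%(2*np.pi)-np.pi); d=np.array(tgt)-p
    n=n or int(np.ceil(max(np.linalg.norm(d)/dist,abs(da)/dang)))
    print("turn %.3f"%da,"d",d.round(4),"rows",n,"tilt",R[:,2].round(4))
    a=y0
    for i in range(n):
        ty=np.array([np.cos(a),np.sin(a),0]); tz=np.array([0,0,-1.]); tx=np.cross(ty,tz)
        s=(p+d*(i+1)/n)-(p+d*i/n)
        print([0,0,round(da/n,3),*np.round([s@tx,s@ty,s@tz],4).tolist(),claw]); a-=round(da/n,3)
E
python3 -c "
from h import *
plan([.49,.20,.30],-.212)"
```

```text
turn 1.420 d [ 0.2773 -0.3604  0.0555] rows 8 tilt [-8.0e-04 -1.6e-03 -1.0e+00]
[0, 0, np.float64(0.177), -0.0484, -0.0298, -0.0069, -1]
[0, 0, np.float64(0.177), -0.0529, -0.0208, -0.0069, -1]
[0, 0, np.float64(0.177), -0.0557, -0.0112, -0.0069, -1]
[0, 0, np.float64(0.177), -0.0568, -0.0012, -0.0069, -1]
[0, 0, np.float64(0.177), -0.0562, 0.0088, -0.0069, -1]
[0, 0, np.float64(0.177), -0.0537, 0.0186, -0.0069, -1]
[0, 0, np.float64(0.177), -0.0496, 0.0277, -0.0069, -1]
[0, 0, np.float64(0.177), -0.0439, 0.036, -0.0069, -1]
```

Emit:
send_rows(
  targets=[
    [0, 0, 0.177, -0.048, -0.03, -0.007, -1],
    [0, 0, 0.177, -0.053, -0.021, -0.007, -1],
    [0, 0, 0.177, -0.056, -0.011, -0.007, -1],
    [0, 0, 0.177, -0.057, -0.001, -0.007, -1],
    [0, 0, 0.177, -0.056, 0.009, -0.007, -1],
    [0, 0, 0.177, -0.054, 0.019, -0.007, -1],
    [0, 0, 0.177, -0.05, 0.028, -0.007, -1],
    [0, 0, 0.177, -0.044, 0.036, -0.007, -1],
  ],
)

```text
time_s: 1.1
position: [0.4919, 0.1982, 0.3013]
tcp_rot: [[0.212, 0.977, -0.0], [0.977, -0.212, -0.0], [-0.0, -0.0, -1.0]]
wrist_force: [2.0, 0.5, -0.6]
finger_gap: 0.0856
grip_force: 0.0
```

```bash
cat > look.py <<'E'
import sys; from h import *; from cell import get_obs,vision
tag=sys.argv[1]; names=sys.argv[2:]
for n in names:
    c=vision.camera(n); np.savez(f"pics/{n}{tag}.npz",**c); cv2.imwrite(f"pics/{n}{tag}.png",c["img"][:,:,::-1])
o=get_obs(); R=np.array(o["tcp_rot"])
print("t %.2f"%o["time_s"],"pos",np.round(o["position"],4),"yaw %.4f"%np.arctan2(R[1,1],R[0,1]),"tz",R[:,2].round(4),"F",np.round(o["wrist_force"],2),"gap %.4f grip %.1f"%(o["finger_gap"],o["grip_force"]))
E
python3 look.py 1 wrist; python3 -c "
from h import *
c=dict(np.load('pics/wrist1.npz'));print(c['fx'],c['fy'],c['cx'],c['cy'],geo(c))"
```

```text
t 1.15 pos [0.497  0.1931 0.3023] yaw -0.2239 tz [ 0.005  -0.0043 -1.    ] F [ 4.87 -4.32  1.14] gap 0.0856 grip 0.0
297.3186396354542 297.3186396354542 256.82520115439604 191.8762089449512 (array([[ 9.77240810e-01, -2.12132336e-01, -5.20748986e-04],
       [-2.02388252e-01, -9.33082105e-01,  2.97315961e-01],
       [-6.35562307e-02, -2.90443897e-01, -9.54779005e-01]]), array([-0.43937434,  0.22821205,  0.52351354]), array([0.50883452, 0.27178639, 0.43175985]))
```

View pics/wrist1.png

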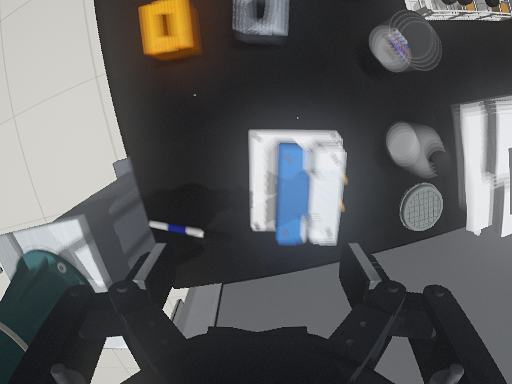

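The wrist picture is blurred by motion, with the module at about (300,190). I'll retake it settled and measure the lips by ray casting.

```bash
cat >> h.py <<'E'
def fray(c,uv,z):
    R,t,o=geo(c); q=(np.atleast_2d(uv).astype(float)-[c["cx"],c["cy"]])/c["fx"]; r=np.hypot(*q.T)
    d=np.c_[q*(np.sin(r)/np.maximum(r,1e-9))[:,None],np.cos(r)]@R
    return o+d*((z-o[2])/d[:,2])[:,None]
def fproj(c,P):
    R,t,o=geo(c); X=np.atleast_2d(P)@R.T+t; h=np.hypot(X[:,0],X[:,1]); th=np.arctan2(h,X[:,2])
    return X[:,:2]/h[:,None]*th[:,None]*c["fx"]+[c["cx"],c["cy"]]
def ortho(c,cen,yaw,z,half=.09,res=.00025,half2=None):
    """image resampled onto plane z in a frame at cen with x-axis at yaw: rows = +x up, columns = +y left"""
    half2=half2 or half
    xs=np.arange(half2,-half2,-res); ys=np.arange(half,-half,-res); gx,gy=np.meshgrid(xs,ys,indexing="ij")
    ca,sa=np.cos(yaw),np.sin(yaw); P=np.stack([cen[0]+ca*gx-sa*gy,cen[1]+sa*gx+ca*gy,np.full(gx.shape,z)],-1).reshape(-1,3)
    f=fproj if c["fx"]<350 else proj
    m=f(c,P).astype(np.float32).reshape(*gx.shape,2)
    return cv2.remap(c["img"],m[...,0],m[...,1],cv2.INTER_CUBIC)
E
python3 look.py 1b wrist wrist wrist
python3 - <<'E'
from h import *
c=dict(np.load("pics/wrist1b.npz")); hsv=cv2.cvtColor(c["img"],cv2.COLOR_RGB2HSV); H,S,V=[hsv[...,i].astype(int) for i in range(3)]
u,v=np.meshgrid(np.arange(512),np.arange(384)); b=(u>230)&(u<365)&(v>115)&(v<250)
def rep(n,m,zp):
    k,l,st,_=cv2.connectedComponentsWithStats(cv2.morphologyEx((m&b).astype(np.uint8),cv2.MORPH_OPEN,np.ones((2,2)))); i=1+np.argmax(st[1:,4]); m=l==i
    print(n,st[i],rect(fray(c,np.c_[u[m],v[m]],zp)))
rep("blue",(H>100)&(H<125)&(S>110)&(V>100),.074)
rep("white+blue base",(V>70),.010)
w=ortho(c,(.5428,.1474),-.208,.074,half=.08,half2=.06,res=.0002); t=ortho(dict(np.load("pics/top0.npz")),(.5428,.1474),-.208,.074,half=.08,half2=.06,res=.0002)
img=np.vstack([w,t])[:,:,::-1]; img=cv2.resize(img,None,fx=.5,fy=.5,interpolation=cv2.INTER_AREA); cv2.imwrite("pics/ortho1.png",cv2.resize(img,None,fx=1,fy=1)); print(img.shape)
E
```

```text
t 1.30 pos [0.4914 0.1992 0.3009] yaw -0.2094 tz [-1.1e-03  1.0e-04 -1.0e+00] F [ 0.28  0.35 -0.42] gap 0.0851 grip 0.0
blue [ 275  143   32   98 2663] [527.44 150.8  130.13  39.7   78.89]
white+blue base [  247   129   110   112 10700] [550.75 134.71 175.04 164.67  78.38]
(600, 400, 3)
```

View pics/ortho1.png

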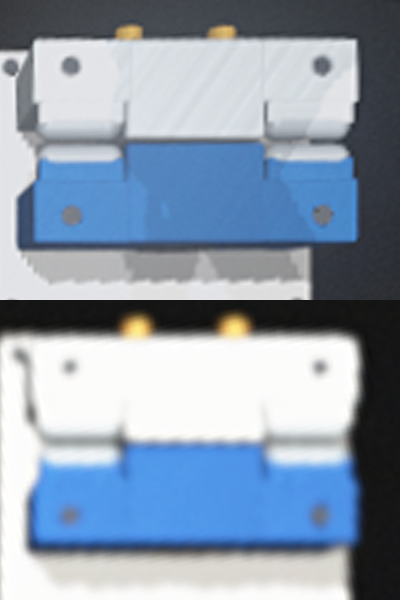

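The overhead resampling shows both halves clearly: screws at about (70,66), (322,66), (70,215) and (322,215) in the wrist half. The seam between them is at row 141, and the two cameras agree to about 1 mm. Module origin is about (0.5468, 0.1486), yaw -0.208. Now the grasp.

Run:
```python
from h import *
plan([.5295,.394,.20],-.220)
for n,z in [("wrist1b",.074),("top0",.074)]:
    c=dict(np.load(f"pics/{n}.npz")); w=cv2.cvtColor(ortho(c,(.5428,.1474),-.208,z,half=.08,half2=.06,res=.0002),cv2.COLOR_RGB2HSV)
    g=cv2.GaussianBlur(w[...,1 if 0 else 2].astype(float),(0,0),3); pts=[]
    for (u,v) in [(70,66),(322,66),(70,215),(322,215)]:
        p=g[2*v-22:2*v+22,2*u-22:2*u+22]; wgt=np.clip(np.median(p)-15-p,0,None); yy,xx=np.mgrid[-22:22,-22:22]
        pts.append([60-.2*(2*v+(wgt*yy).sum()/wgt.sum()),80-.2*(2*u+(wgt*xx).sum()/wgt.sum())])
    print(n,np.round(pts,2).tolist(),np.mean(pts,0).round(2))
```

```text
turn 0.011 d [ 0.0381  0.1948 -0.1009] rows 4 tilt [-1.1e-03  1.0e-04 -1.0e+00]
[0, 0, np.float64(0.003), 0.0496, -0.0008, 0.0252, -1]
[0, 0, np.float64(0.003), 0.0496, -0.001, 0.0252, -1]
[0, 0, np.float64(0.003), 0.0496, -0.0011, 0.0252, -1]
[0, 0, np.float64(0.003), 0.0496, -0.0013, 0.0252, -1]
wrist1b [[33.82, 51.66], [33.83, -48.74], [-26.02, 51.38], [-25.36, -48.76]] [4.06 1.39]
top0 [[33.29, 52.07], [33.11, -47.91], [-26.16, 52.12], [-26.14, -47.83]] [3.52 2.11]
```

Emit:
send_rows(
  targets=[
    [0, 0, 0.003, 0.05, -0.001, 0.025, -1],
    [0, 0, 0.003, 0.05, -0.001, 0.025, -1],
    [0, 0, 0.003, 0.05, -0.001, 0.025, -1],
    [0, 0, 0.002, 0.0485, -0.0015, 0.026, -1],
    [0, 0, 0, 0, 0, 0.056, -1],
    [0, 0, 0, 0, 0, 0.056, -1],
    [0, 0, 0, 0, 0, 0, -1],
  ],
)

```text
time_s: 2.17
position: [0.5231, 0.394, 0.0834]
tcp_rot: [[0.214, 0.977, -0.01], [0.977, -0.214, -0.006], [-0.008, -0.009, -1.0]]
wrist_force: [-1.1, 0.0, -0.7]
finger_gap: 0.0852
grip_force: 0.0
```

```bash
python3 look.py 2 wrist side; python3 -c "
from h import *
plan([.5295,.394,.088],-.220)"
```

```text
t 2.27 pos [0.5279 0.3959 0.089 ] yaw -0.2171 tz [-5.e-04 -1.e-04 -1.e+00] F [ 0.54  0.81 -0.02] gap 0.0854 grip 0.0
turn 0.003 d [ 0.0016 -0.0019 -0.001 ] rows 1 tilt [-5.e-04 -1.e-04 -1.e+00]
[0, 0, np.float64(0.003), -0.0015, 0.0019, 0.001, -1]
```

Emit:
send_rows(
  targets=[
    [0, 0, 0.003, -0.0015, 0.002, 0.001, -1],
    [0, 0, 0, 0, 0, 0, 1],
    [0, 0, 0, 0, 0, 0, 1],
    [0, 0, 0, 0, 0, 0, 1],
    [0, 0, 0, 0, 0, 0, 1],
    [0, 0, 0, 0, 0, 0, 1],
  ],
)

```text
time_s: 3.02
position: [0.5305, 0.393, 0.0877]
tcp_rot: [[0.22, 0.975, 0.0], [0.975, -0.22, -0.0], [0.0, 0.0, -1.0]]
wrist_force: [-1.3, -1.1, 4.4]
finger_gap: 0.0212
grip_force: 58.8
```

Emit:
send_rows(
  targets=[
    [0, 0, 0, 0, 0, -0.03, 1],
    [0, 0, 0, 0, 0, -0.04, 1],
    [0, 0, 0, 0, 0, -0.03, 1],
    [0, 0, 0, 0, 0, 0, 1],
    [0, 0, 0, 0, 0, 0, 1],
  ],
)

```text
time_s: 3.65
position: [0.5295, 0.3926, 0.1859]
tcp_rot: [[0.22, 0.975, -0.002], [0.975, -0.22, -0.001], [-0.001, -0.002, -1.0]]
wrist_force: [-0.1, -0.3, -1.6]
finger_gap: 0.0213
grip_force: 58.8
```

```bash
python3 look.py 3 side wrist
python3 - <<'E'
from h import *
c=dict(np.load("pics/side3.npz")); p=proj(c,[.53,.394,.13])[0].astype(int); print(p)
a=c["img"][p[1]-50:p[1]+50,p[0]-45:p[0]+45]; a=cv2.resize(a,None,fx=5,fy=5,interpolation=cv2.INTER_CUBIC)
b=dict(np.load("pics/wrist3.npz"))["img"][130:384,100:420]; b=cv2.resize(b,(340,270))
k=np.zeros((500,800,3),np.uint8); k[:500,:450]=a; k[:270,455:795]=b; cv2.imwrite("pics/bevel.png",k[:,:,::-1])
E
```

```text
t 3.75 pos [0.5292 0.3924 0.1852] yaw -0.2220 tz [-0.0031 -0.0018 -1.    ] F [-0.26  0.01 -1.01] gap 0.0218 grip 58.8
[277 218]
```

View pics/bevel.png

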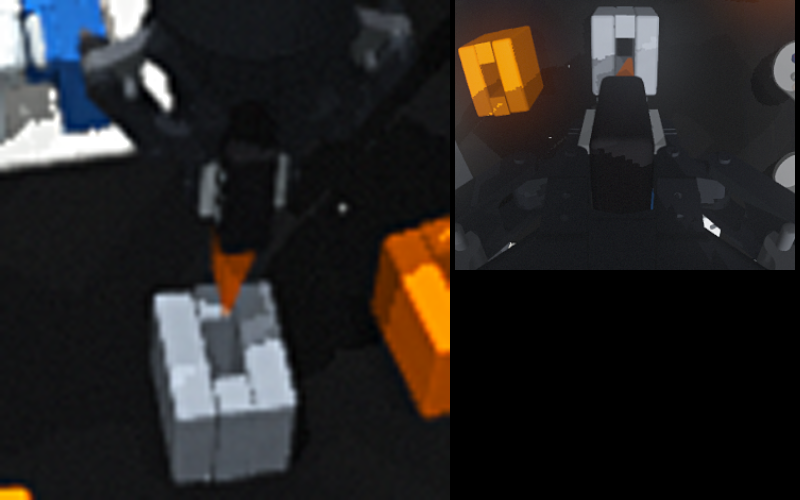

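The side crop shows the blade lifted clear of the slot, tip near crop (230,315). I'll project both bevel hypotheses to find which side is flat.

Run:
```python
from h import *
tcp=np.array([.5292,.3924,.1852]); yaw=-.222
o=tcp-[0,0,.0755]  # tip height
ex=np.array([np.cos(yaw),np.sin(yaw),0]); ey=np.array([-ex[1],ex[0],0])
for n,f,(u0,v0,s,off) in [("side3",proj,(277-45,218-50,5,0)),("wrist3",fproj,(100,130,340/320,455))]:
    c=dict(np.load(f"pics/{n}.npz"))
    u,v=np.meshgrid(np.arange(512),np.arange(384)); hsv=cv2.cvtColor(c["img"],cv2.COLOR_RGB2HSV)
    q=f(c,o+[0,0,.025])[0]; m=(hsv[...,0]<18)&(hsv[...,1]>130)&(hsv[...,2]>60)&(np.hypot(u-q[0],v-q[1])<30)
    for sg in (1,-1):
        P=[o+ex*sg*x+ey*y+[0,0,z] for x,z in [(6.5e-3,0),(3.5e-3,0),(-6.5e-3,.05),(6.5e-3,.05)] for y in (-.014,.014)]
        hull=cv2.convexHull(f(c,P).astype(np.float32)); k=np.zeros(m.shape,np.uint8); cv2.fillConvexPoly(k,hull.astype(np.int32),1)
        print(n,sg,"orange px",m.sum(),"inside",(m&(k>0)).sum(),"hull",k.sum(),hull[:,0].round(0).tolist())
    for r in range(v[m].min(),v[m].max()+1): print(r,u[m&(v==r)].min(),u[m&(v==r)].max(),end="; ")
    print()
```

```text
side3 1 orange px 70 inside 48 hull 183 [[283.0, 215.0], [277.0, 229.0], [276.0, 229.0], [274.0, 219.0], [274.0, 205.0], [280.0, 205.0]]
side3 -1 orange px 70 inside 27 hull 137 [[283.0, 215.0], [282.0, 228.0], [280.0, 229.0], [277.0, 216.0], [274.0, 205.0], [280.0, 205.0]]
217 275 308; 218 275 308; 219 274 308; 220 275 282; 221 274 281; 222 275 281; 223 275 307; 224 275 307; 225 276 307; 226 276 279; 227 276 278; 228 276 306; 229 277 278; 
wrist3 1 orange px 123 inside 105 hull 1387 [[267.0, 213.0], [266.0, 257.0], [245.0, 257.0], [244.0, 213.0], [261.0, 188.0], [265.0, 188.0]]
wrist3 -1 orange px 123 inside 22 hull 1400 [[267.0, 213.0], [266.0, 257.0], [245.0, 257.0], [244.0, 213.0], [247.0, 188.0], [251.0, 188.0]]
190 259 262; 191 259 265; 192 258 266; 193 257 266; 194 257 266; 195 256 266; 196 255 267; 197 254 267; 198 254 267; 199 253 267; 200 252 267;
```

Flat face is on +x (away from the robot), so no turn is needed. Next is above the left end.

```bash
cat >> h.py <<'E'
M0=np.array([.54698,.14831]); YAW=-.208; TZ=.0757
EX=np.array([np.cos(YAW),np.sin(YAW)]); EY=np.array([-EX[1],EX[0]])
def tgt(flat,y,tip): # TCP for flat face at module x=flat (mm), y mm, tip height mm
    return np.r_[M0+EX*(flat-6.5)/1e3+EY*y/1e3, tip/1e3+TZ]
def where(o):
    p=np.array(o["position"]); d=p[:2]-M0; return np.round([d@EX*1e3+6.5,d@EY*1e3,(p[2]-TZ)*1e3],2)
E
python3 -c "
from h import *
plan(tgt(-.5,45,85),YAW,claw=1,dist=.05)"
```

```text
turn -0.014 d [ 0.0203 -0.1986 -0.0245] rows 5 tilt [-0.0031 -0.0018 -1.    ]
[0, 0, np.float64(-0.003), -0.0379, 0.0127, 0.0049, 1]
[0, 0, np.float64(-0.003), -0.0379, 0.0126, 0.0049, 1]
[0, 0, np.float64(-0.003), -0.0379, 0.0125, 0.0049, 1]
[0, 0, np.float64(-0.003), -0.038, 0.0124, 0.0049, 1]
[0, 0, np.float64(-0.003), -0.038, 0.0122, 0.0049, 1]
```

Emit:
send_rows(
  targets=[
    [0, 0, -0.003, -0.038, 0.013, 0.005, 1],
    [0, 0, -0.003, -0.038, 0.0125, 0.005, 1],
    [0, 0, -0.003, -0.038, 0.0125, 0.005, 1],
    [0, 0, -0.003, -0.038, 0.0125, 0.005, 1],
    [0, 0, -0.002, -0.038, 0.012, 0.0045, 1],
    [0, 0, 0, 0, 0, 0, 1],
    [0, 0, 0, 0, 0, 0, 1],
    [0, 0, 0, 0, 0, 0, 1],
  ],
)

```text
time_s: 4.75
position: [0.5505, 0.195, 0.1625]
tcp_rot: [[0.206, 0.979, -0.0], [0.979, -0.206, 0.0], [0.0, -0.0, -1.0]]
wrist_force: [0.3, -0.2, -0.2]
finger_gap: 0.0214
grip_force: 58.8
```

```bash
python3 look.py 4 side wrist
python3 - <<'E'
from h import *
from cell import get_obs
print("flat,y,tip",where(get_obs()))
plan(tgt(-.5,45,85),YAW,claw=1,dist=.05)
c=dict(np.load("pics/side4.npz")); P=[np.r_[M0+EY*y,.068] for y in (.03,.045,.06)]; p=proj(c,P); print(p.round(1))
q=p[1].astype(int); a=c["img"][q[1]-38:q[1]+32,q[0]-35:q[0]+35]; a=cv2.resize(a,(420,420),interpolation=cv2.INTER_CUBIC)
w=dict(np.load("pics/wrist4.npz")); q2=fproj(w,P[1])[0].astype(int); print("wrist",q2)
b=w["img"][q2[1]-60:q2[1]+60,q2[0]-60:q2[0]+45]; b=cv2.resize(b,(368,420),interpolation=cv2.INTER_CUBIC)
cv2.imwrite("pics/above.png",np.hstack([a,b])[:,:,::-1])
E
```

```text
t 4.85 pos [0.5505 0.195  0.1627] yaw -0.2067 tz [-0.e+00  1.e-04 -1.e+00] F [ 0.37  0.36 -1.48] gap 0.0215 grip 58.8
flat,y,tip [ 0.33 46.44 87.  ]
turn 0.001 d [-0.0011 -0.0012 -0.002 ] rows 1 tilt [-0.e+00  1.e-04 -1.e+00]
[0, 0, np.float64(0.001), -0.0014, -0.0008, 0.002, 1]
[[235.8 171.9]
 [236.6 176.2]
 [237.4 180.6]]
wrist [263 200]
```

View pics/above.png

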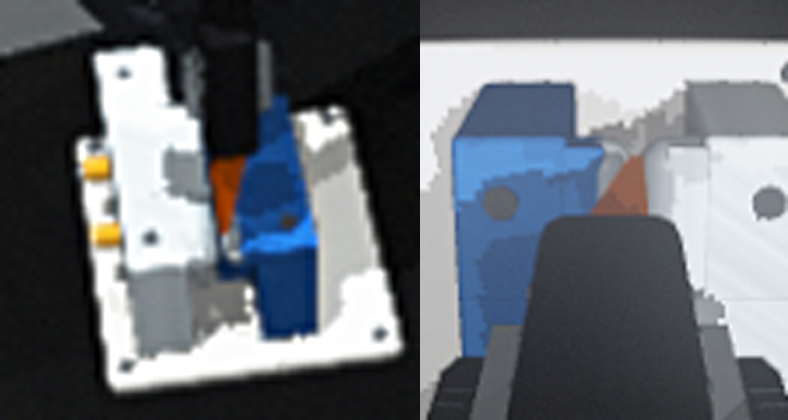

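The wrist half of this picture shows the blade tip at about crop (635,165), right between the light cover lip (610,160) and the metal lip (660,160). I'll take the lip-edge profile numerically.

Run:
```python
from h import *
c=dict(np.load("pics/wrist4.npz")); R,t,o=geo(c); d=o[:2]-M0; print("cam module frame",d@EX*1e3,d@EY*1e3,o[2])
xs=np.arange(-10,10.1,1.)
def prof(lbl,y,z,xs=xs):
    P=[np.r_[M0+EX*x/1e3+EY*y/1e3,z/1e3] for x in xs]; uv=fproj(c,P).astype(np.float32)
    im=cv2.remap(c["img"],uv[None,:,0],uv[None,:,1],cv2.INTER_LINEAR)[0]
    print(lbl,y,z,uv[0].round(1),uv[-1].round(1)); print("  "+" ".join(f"{x:+.0f}:{a[0]},{a[1]},{a[2]}" for x,a in zip(xs,im)))
for y in (61,60,59,57): prof("lip",y,68)
p=where({"position":[.5505,.195,.1627]}); print(p)
for z in (2,5,8,): prof("blade",p[1]+14,p[2]+z)
```

```text
cam module frame -5.423696293732396 121.87719131869886 0.2931200928424932
lip 61 68 [251.  180.7] [276.4 180.8]
  -10:78,92,119 -9:83,97,121 -8:98,110,128 -7:143,151,159 -6:164,171,176 -5:158,164,171 -4:149,154,160 -3:140,143,147 -2:140,140,143 -1:144,143,146 +0:156,156,157 +1:164,164,164 +2:161,161,161 +3:135,137,140 +4:128,132,138 +5:140,145,151 +6:150,156,163 +7:150,156,163 +8:138,144,149 +9:131,137,142 +10:130,134,139
lip 60 68 [251.  181.9] [276.4 182. ]
  -10:89,128,179 -9:86,125,175 -8:84,122,173 -7:125,143,169 -6:178,184,190 -5:181,188,194 -4:175,181,188 -3:159,165,171 -2:143,147,150 -1:153,153,155 +0:159,160,160 +1:165,165,166 +2:148,149,151 +3:129,133,138 +4:136,141,149 +5:151,157,163 +6:160,166,173 +7:163,170,176 +8:193,197,201 +9:207,211,215 +10:207,211,214
lip 59 68 [251.  183.2] [276.4 183.2]
  -10:97,150,210 -9:96,150,210 -8:93,145,205 -7:101,129,168 -6:147,153,159 -5:155,160,166 -4:149,154,161 -3:158,164,170 -2:155,161,168 -1:151,152,155 +0:162,160,160 +1:154,152,153 +2:128,130,134 +3:133,138,145 +4:148,154,160 +5:160,167,172 +6:170,176,182 +7:167,172,178 +8:199,204,2
[... 769 characters left out ...]
0.41 92.0 [250.3 190.4] [278.6 190.4]
  -10:80,106,146 -9:79,104,145 -8:105,123,149 -7:141,148,155 -6:143,149,156 -5:140,135,136 -4:143,107,95 -3:144,98,84 -2:145,100,85 -1:146,102,86 +0:145,102,87 +1:145,99,82 +2:149,146,149 +3:160,166,172 +4:171,177,183 +5:181,187,193 +6:187,193,200 +7:192,197,204 +8:217,223,228 +9:224,231,235 +10:212,217,222
blade 60.41 95.0 [250.2 191.6] [278.8 191.7]
  -10:80,106,145 -9:78,104,145 -8:103,122,148 -7:141,148,156 -6:143,148,152 -5:143,117,110 -4:144,99,84 -3:145,100,85 -2:145,100,85 -1:145,101,86 +0:145,101,85 +1:144,98,83 +2:149,142,143 +3:162,168,174 +4:172,178,184 +5:182,188,195 +6:187,193,200 +7:196,202,207 +8:224,230,234 +9:224,229,233 +10:215,221,225
```

Emit:
send_rows(
  targets=[
    [0, 0, 0, -0.0015, -0.001, 0.01, 1],
    [0, 0, 0, 0, 0, 0.003, 1],
    [0, 0, 0, 0, 0, 0.002, 1],
    [0, 0, 0, 0, 0, 0.002, 1],
    [0, 0, 0, 0, 0, 0.002, 1],
    [0, 0, 0, 0, 0, 0.002, 1],
    [0, 0, 0, 0, 0, 0, 1],
  ],
)

```text
time_s: 5.72
position: [0.5501, 0.1935, 0.1442]
tcp_rot: [[0.207, 0.978, 0.002], [0.978, -0.207, 0.001], [0.002, 0.002, -1.0]]
wrist_force: [-4.1, 0.2, 16.3]
finger_gap: 0.0217
grip_force: 61.0
```

```bash
cat > st.py <<'E'
from h import *; from cell import get_obs
o=get_obs(); F=np.array(o["wrist_force"]); print("t %.2f flat,y,tip"%o["time_s"],where(o),"F module",np.round([F[:2]@EX,F[:2]@EY,F[2]],2),"gap %.4f"%o["finger_gap"],"tz",np.round(np.array(o["tcp_rot"])[:,2],4))
E
python3 st.py
```

```text
t 5.72 flat,y,tip [ 0.26 44.83 68.45] F module [-4.04 -0.61 16.26] gap 0.0217 tz [ 0.0023  0.0014 -1.    ]
```

Emit:
send_rows(
  targets=[
    [0, 0, 0, 0, -0.001, 0, 1],
    [0, 0, 0, 0, 0, 0, 1],
    [0, 0, 0, 0, 0, 0, 1],
  ],
)

```text
time_s: 6.1
position: [0.5499, 0.1935, 0.144]
tcp_rot: [[0.207, 0.978, 0.004], [0.978, -0.207, 0.001], [0.002, 0.003, -1.0]]
wrist_force: [-2.4, -0.3, 13.3]
finger_gap: 0.0211
grip_force: 60.6
```

```bash
python3 st.py
```

```text
t 6.10 flat,y,tip [-2.000e-02  4.485e+01  6.829e+01] F module [-2.27 -0.8  13.32] gap 0.0211 tz [ 0.0036  0.0012 -1.    ]
```

Emit:
send_rows(
  targets=[
    [0, 0, 0, 0, -0.0005, 0.002, 1],
    [0, 0, 0, 0, 0, 0.002, 1],
    [0, 0, 0, 0, 0, 0, 1],
  ],
)

```text
time_s: 6.48
position: [0.5497, 0.1937, 0.1395]
tcp_rot: [[0.207, 0.978, 0.004], [0.978, -0.207, 0.001], [0.002, 0.004, -1.0]]
wrist_force: [-0.1, 1.7, 8.1]
finger_gap: 0.0215
grip_force: 60.0
```

```bash
python3 st.py
```

```text
t 6.47 flat,y,tip [-0.26 44.99 63.79] F module [-0.41  1.7   8.07] gap 0.0215 tz [ 0.004   0.0014 -1.    ]
```

Emit:
send_rows(
  targets=[
    [0, 0, 0, 0, 0, 0.002, 1],
    [0, 0, 0, 0, 0, 0.002, 1],
    [0, 0, 0, 0, 0, 0.002, 1],
    [0, 0, 0, 0, 0, 0, 1],
    [0, 0, 0, 0, 0, 0, 1],
  ],
)

```text
time_s: 7.1
position: [0.5497, 0.1938, 0.1334]
tcp_rot: [[0.207, 0.978, 0.004], [0.978, -0.207, 0.001], [0.002, 0.004, -1.0]]
wrist_force: [0.6, 0.9, 8.2]
finger_gap: 0.0212
grip_force: 59.9
```

```bash
python3 st.py; python3 look.py 5 top
cat >> h.py <<'E'
def cover(c):
    """x (mm, ortho frame along module x) of the blue cover's near top edge at y=+45,-45 and mean of the blue/bright seam edge"""
    w=ortho(c,M0,YAW,.074,half=.08,half2=.07,res=.00025).astype(float)
    b=cv2.GaussianBlur(w[...,2]-.0*w[...,0],(0,0),2); out=[]
    for y in (52,42,22,-22,-42,-52):
        j=int((80-y)/.25); col=w[:,j-12:j+13].mean(1); s=col[:,2]-col[:,0]  # blueness
        i0=int((70+32)/.25); seg=s[i0-40:i0+100]; k=np.argmax(s[i0-60:i0+60])+i0-60; h=s[i0-40:i0].max()/2
        i=i0
        idx=np.where((s[i0-40:-1]>=h)&(s[i0-39:]<h))[0]; i=idx[0]+i0-40; f=i+(s[i]-h)/(s[i]-s[i+1]); out.append(70-.25*f)
    return np.round(out,2)
E
python3 -c "
from h import *
for n in ('top0','top5'): print(n,cover(dict(np.load(f'pics/{n}.npz'))))"
```

```text
t 7.10 flat,y,tip [-0.22 45.05 57.71] F module [0.42 1.05 8.22] gap 0.0212 tz [ 0.004   0.0014 -1.    ]
t 7.15 pos [0.5497 0.1938 0.1334] yaw -0.2082 tz [ 0.004   0.0015 -1.    ] F [1.06 1.24 6.83] gap 0.0213 grip 59.9
top0 [-28.41 -42.2  -42.   -41.96 -41.87 -28.41]Traceback (most recent call last):
  File "<string>", line 3, in <module>
    for n in ('top0','top5'): print(n,cover(dict(np.load(f'pics/{n}.npz'))))
                                      ~~~~~^^^^^^^^^^^^^^^^^^^^^^^^^^^^^^^^
  File "h.py", line 61, in cover
    idx=np.where((s[i0-40:-1]>=h)&(s[i0-39:]<h))[0]; i=idx[0]+i0-40; f=i+(s[i]-h)/(s[i]-s[i+1]); out.append(70-.25*f)
                                                       ~~~^^^
IndexError: index 0 is out of bounds for axis 0 with size 0
```

```bash
cat >> h.py <<'E'
def cover(c,ys=(60,42,30,15,-15,-30,-42,-60)):
    """module x (mm) of the blue cover's near top edge (z=74) at several y; nan if hidden"""
    w=ortho(c,M0,YAW,.074,half=.08,half2=.07,res=.00025).astype(float); out=[]
    for y in ys:
        j=int((80-y)/.25); col=w[:,j-6:j+7].mean(1); s=cv2.GaussianBlur(col[:,2]-col[:,0],(1,9),0).ravel()
        i0=int((70+34)/.25); h=s[i0-15:i0].mean()/2
        idx=np.where((s[i0-10:-1]>=h)&(s[i0-9:]<h))[0]
        if h<20 or not len(idx): out.append(np.nan); continue
        i=idx[0]+i0-10; out.append(70-.25*(i+(s[i]-h)/(s[i]-s[i+1])))
    return np.round(out,2)
E
python3 look.py 5 side; python3 -c "
from h import *
for n in ('top0','top5','side0','side3','side4','side5'): print(n,cover(dict(np.load(f'pics/{n}.npz'))))"
```

```text
t 7.20 pos [0.5497 0.1938 0.1334] yaw -0.2081 tz [ 0.004   0.0014 -1.    ] F [0.5  0.85 7.44] gap 0.0216 grip 59.9
top0 [-42.15 -42.26 -42.09 -41.98 -41.89 -41.93 -41.86 -41.13]
top5 [-45.85    nan    nan    nan    nan    nan -41.76 -40.76]
side0 [-41.4  -41.04 -41.11 -40.84 -41.07 -41.05 -41.3  -41.3 ]
side3 [   nan -41.03 -41.07 -40.73 -41.08 -41.03 -41.32 -41.36]
side4 [-41.38 -41.   -41.49 -40.97 -40.99    nan    nan    nan]
side5 [-44.52 -44.6  -43.62 -43.33    nan    nan    nan    nan]
```

Side view gives a left-end move of about 3.5 mm, matching the blade thickness at lip height. Lifting and moving to the right end.

Emit:
send_rows(
  targets=[
    [0, 0, 0, 0, 0, -0.015, 1],
    [0, 0, 0, 0, 0, -0.02, 1],
    [0, 0, 0, -0.045, 0, 0, 1],
    [0, 0, 0, -0.045, 0, 0, 1],
    [0, 0, 0, 0, 0, 0, 1],
    [0, 0, 0, 0, 0, 0, 1],
    [0, 0, 0, 0, 0, 0, 1],
  ],
)

```text
time_s: 8.07
position: [0.5296, 0.1059, 0.167]
tcp_rot: [[0.206, 0.979, 0.0], [0.979, -0.206, 0.0], [0.0, 0.0, -1.0]]
wrist_force: [0.3, -0.8, -0.5]
finger_gap: 0.0215
grip_force: 60.1
```

```bash
python3 st.py; python3 look.py 6 wrist top side;  python3 - <<'E'
from h import *
for n in ('top6','side6'): print(n,cover(dict(np.load(f'pics/{n}.npz'))))
c=dict(np.load("pics/wrist6.npz")); p=fproj(c,np.r_[M0-EY*.045,.068])[0].astype(int); print(p)
u,v=np.meshgrid(np.arange(512),np.arange(384)); hsv=cv2.cvtColor(c["img"],cv2.COLOR_RGB2HSV)
for n in ("wrist3","wrist4","wrist6"):
    k=dict(np.load(f"pics/{n}.npz")); h=cv2.cvtColor(k["img"],cv2.COLOR_RGB2HSV); m=(h[...,0]<18)&(h[...,1]>90)&(h[...,2]>60)&(np.hypot(u-260,v-192)<20)
    print(n,[(r,u[m&(v==r)].min(),u[m&(v==r)].max()) for r in range(v[m].min(),v[m].max()+1)])
b=c["img"][p[1]-50:p[1]+35,p[0]-50:p[0]+50]; cv2.imwrite("pics/right.png",cv2.resize(b,None,fx=6,fy=6,interpolation=cv2.INTER_CUBIC)[:,:,::-1])
E
```

```text
t 8.07 flat,y,tip [ -1.76 -45.07  91.28] F module [ 0.47 -0.77 -0.5 ] gap 0.0215 tz [ 2.e-04  3.e-04 -1.e+00]
t 8.22 pos [0.5294 0.1058 0.1667] yaw -0.2069 tz [-2.e-04  0.e+00 -1.e+00] F [-1.09 -0.03 -1.39] gap 0.0213 grip 60.1
top6 [-46.21 -45.66 -45.04 -44.1  -43.09 -42.49 -42.44    nan]
side6 [-44.84 -44.55 -43.8  -43.44 -42.58 -41.73 -43.02 -41.41]
[265 196]
wrist3 [(184, np.int64(264), np.int64(264)), (185, np.int64(262), np.int64(266)), (186, np.int64(261), np.int64(266)), (187, np.int64(261), np.int64(266)), (188, np.int64(260), np.int64(266)), (189, np.int64(259), np.int64(266)), (190, np.int64(259), np.int64(266)), (191, np.int64(258), np.int64(266)), (192, np.int64(257), np.int64(267)), (193, np.int64(257), np.int64(267)), (194, np.int64(256), np.int64(267)), (195, np.int64(255), np.int64(267)), (196, np.int64(255), np.int64(267)), (197, np.int64(254), np.int64(267)), (198, np.int64(253), np.int64(267)), (199, np.int64(253), np.int64(267)), (200, np.int64(252), np.int64(267)), (201, np.int64(252), np.int64(267))]
wrist4 [(185, np.int64(263), np.int64(265)), (186, np.int64(2
[... 438 characters left out ...]
nt64(254), np.int64(267)), (199, np.int64(254), np.int64(267)), (200, np.int64(253), np.int64(267))]
wrist6 [(185, np.int64(263), np.int64(265)), (186, np.int64(263), np.int64(265)), (187, np.int64(262), np.int64(266)), (188, np.int64(261), np.int64(266)), (189, np.int64(260), np.int64(266)), (190, np.int64(259), np.int64(266)), (191, np.int64(259), np.int64(266)), (192, np.int64(258), np.int64(266)), (193, np.int64(257), np.int64(266)), (194, np.int64(257), np.int64(266)), (195, np.int64(256), np.int64(266)), (196, np.int64(256), np.int64(267)), (197, np.int64(255), np.int64(267)), (198, np.int64(254), np.int64(267)), (199, np.int64(254), np.int64(267)), (200, np.int64(253), np.int64(267))]
```

View pics/right.png

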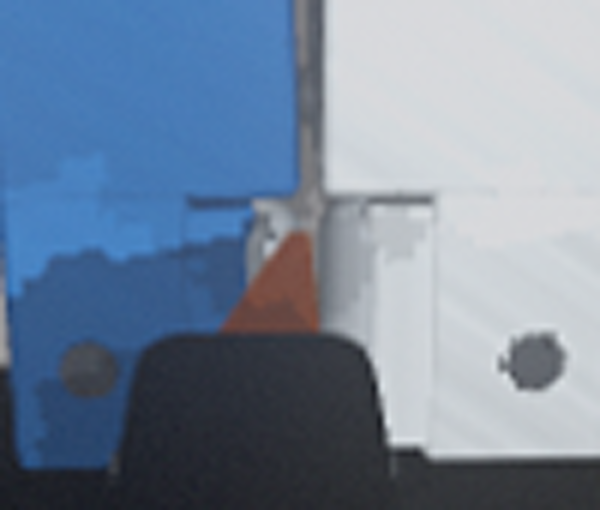

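The picture shows the blade tip at crop (298,235), about 1.5 mm on the cover side of the metal lip (edge at crop x about 320). I'll shift 1 mm toward the metal and go down.

Emit:
send_rows(
  targets=[
    [0, 0, 0, 0, 0.001, 0.013, 1],
    [0, 0, 0, 0, 0, 0.003, 1],
    [0, 0, 0, 0, 0, 0.003, 1],
    [0, 0, 0, 0, 0, 0.003, 1],
    [0, 0, 0, 0, 0, 0.003, 1],
    [0, 0, 0, 0, 0, 0.004, 1],
    [0, 0, 0, 0, 0, 0.004, 1],
    [0, 0, 0, 0, 0, 0, 1],
  ],
)

```text
time_s: 9.22
position: [0.5312, 0.1049, 0.1346]
tcp_rot: [[0.207, 0.978, 0.002], [0.978, -0.207, 0.0], [0.001, 0.002, -1.0]]
wrist_force: [0.2, -1.0, 4.8]
finger_gap: 0.0214
grip_force: 61.0
```

```bash
python3 st.py
```

```text
t 9.22 flat,y,tip [ 4.000e-02 -4.578e+01  5.894e+01] F module [ 0.41 -0.91  4.82] gap 0.0214 tz [ 2.1e-03  1.0e-04 -1.0e+00]
```

Emit:
send_rows(
  targets=[
    [0, 0, 0, 0, 0, 0.004, 1],
    [0, 0, 0, 0, 0, 0.004, 1],
    [0, 0, 0, 0, 0, 0.004, 1],
    [0, 0, 0, 0, 0, 0.004, 1],
    [0, 0, 0, 0, 0, 0.003, 1],
    [0, 0, 0, 0, 0, 0, 1],
    [0, 0, 0, 0, 0, 0, 1],
  ],
)

```text
time_s: 10.1
position: [0.5313, 0.1047, 0.1158]
tcp_rot: [[0.207, 0.978, 0.002], [0.978, -0.207, -0.0], [0.0, 0.002, -1.0]]
wrist_force: [0.0, -0.5, 7.7]
finger_gap: 0.0214
grip_force: 61.0
```

```bash
python3 st.py; python3 look.py 7 side top; python3 -c "
from h import *
for n in ('top7','side7'): print(n,cover(dict(np.load(f'pics/{n}.npz'))))"
```

```text
t 10.10 flat,y,tip [  0.19 -45.85  40.11] F module [ 0.13 -0.53  7.71] gap 0.0214 tz [ 0.0023 -0.     -1.    ]
t 10.20 pos [0.5313 0.1047 0.1158] yaw -0.2083 tz [ 2.3e-03 -1.0e-04 -1.0e+00] F [-0.61 -0.88  7.81] gap 0.0211 grip 61.1
top7 [-45.6  -46.38 -46.57 -46.66 -47.85 -48.33 -49.12    nan]
side7 [-44.49 -44.95 -45.2  -46.   -46.83 -48.4  -48.48 -48.64]
```

Right is at about 7.2 mm and left about 3.8 mm. Back to the left end, aiming for about 9.3 mm.

Emit:
send_rows(
  targets=[
    [0, 0, 0, 0, 0, -0.02, 1],
    [0, 0, 0, 0, 0, -0.033, 1],
    [0, 0, 0, 0.045, 0, 0, 1],
    [0, 0, 0, 0.045, 0, 0, 1],
    [0, 0, 0, 0, 0, 0, 1],
    [0, 0, 0, 0, 0, 0, 1],
  ],
)

```text
time_s: 10.95
position: [0.5482, 0.1926, 0.1673]
tcp_rot: [[0.206, 0.979, -0.001], [0.979, -0.206, -0.001], [-0.001, -0.001, -1.0]]
wrist_force: [-0.1, -0.8, -1.1]
finger_gap: 0.0212
grip_force: 60.3
```

```bash
python3 st.py
```

```text
t 10.95 flat,y,tip [-1.49 43.58 91.59] F module [ 0.02 -0.77 -1.11] gap 0.0212 tz [-1.4e-03 -8.0e-04 -1.0e+00]
```

Emit:
send_rows(
  targets=[
    [0, 0, 0, 0.001, 0.001, 0.012, 1],
    [0, 0, 0, 0, 0, 0.006, 1],
    [0, 0, 0, 0, 0, 0.006, 1],
    [0, 0, 0, 0, 0, 0.004, 1],
    [0, 0, 0, 0, 0, 0.004, 1],
    [0, 0, 0, 0, 0, 0.004, 1],
    [0, 0, 0, 0, 0, 0.004, 1],
    [0, 0, 0, 0, 0, 0, 1],
  ],
)

```text
time_s: 11.95
position: [0.5501, 0.1941, 0.1283]
tcp_rot: [[0.207, 0.978, 0.0], [0.978, -0.207, 0.001], [0.001, 0.0, -1.0]]
wrist_force: [-2.2, 2.3, 4.3]
finger_gap: 0.0212
grip_force: 60.9
```

```bash
python3 st.py
```

```text
t 11.95 flat,y,tip [ 0.11 45.43 52.63] F module [-2.63  1.76  4.28] gap 0.0212 tz [ 4.e-04  6.e-04 -1.e+00]
```

Emit:
send_rows(
  targets=[
    [0, 0, 0, 0, 0, 0.004, 1],
    [0, 0, 0, 0, 0, 0.004, 1],
    [0, 0, 0, 0, 0, 0.004, 1],
    [0, 0, 0, 0, 0, 0.004, 1],
    [0, 0, 0, 0, 0, 0.004, 1],
    [0, 0, 0, 0, 0, 0.003, 1],
    [0, 0, 0, 0, 0, 0, 1],
    [0, 0, 0, 0, 0, 0, 1],
  ],
)

```text
time_s: 12.95
position: [0.5503, 0.1944, 0.1058]
tcp_rot: [[0.206, 0.978, 0.001], [0.978, -0.206, 0.001], [0.001, 0.001, -1.0]]
wrist_force: [-2.8, 2.8, 8.8]
finger_gap: 0.0215
grip_force: 61.5
```

```bash
python3 st.py; python3 look.py 8 side top; python3 -c "
from h import *
for n in ('top8','side8'): print(n,cover(dict(np.load(f'pics/{n}.npz'))))"
```

```text
t 12.95 flat,y,tip [ 0.2  45.76 30.13] F module [-3.29  2.14  8.77] gap 0.0215 tz [ 9.e-04  1.e-03 -1.e+00]
t 13.05 pos [0.5502 0.1944 0.1058] yaw -0.2080 tz [ 8.e-04  1.e-03 -1.e+00] F [-3.05  2.01  7.98] gap 0.0216 grip 61.5
top8 [-50.85    nan    nan -48.9     nan -43.14 -47.31 -46.57]
side8 [-49.73 -49.88 -49.4     nan    nan    nan    nan    nan]
```

Emit:
send_rows(
  targets=[
    [0, 0, 0, 0, 0, -0.025, 1],
    [0, 0, 0, 0, 0, -0.037, 1],
    [0, 0, 0, -0.045, 0, 0, 1],
    [0, 0, 0, -0.045, 0, 0, 1],
    [0, 0, 0, 0, 0, 0, 1],
    [0, 0, 0, 0, 0, 0, 1],
  ],
)

```text
time_s: 13.8
position: [0.5319, 0.1058, 0.1668]
tcp_rot: [[0.207, 0.978, 0.001], [0.978, -0.207, 0.0], [0.0, 0.001, -1.0]]
wrist_force: [0.2, 0.6, -1.2]
finger_gap: 0.0212
grip_force: 60.4
```

```bash
python3 st.py; python3 look.py 9 side top; python3 -c "
from h import *
for n in ('top9','side9'): print(n,cover(dict(np.load(f'pics/{n}.npz'))))"
```

```text
t 13.80 flat,y,tip [  0.57 -44.71  91.14] F module [ 0.07  0.61 -1.16] gap 0.0212 tz [ 7.e-04  3.e-04 -1.e+00]
t 13.90 pos [0.532  0.1064 0.1668] yaw -0.2073 tz [ 6.e-04  2.e-04 -1.e+00] F [ 0.28  1.   -0.67] gap 0.0211 grip 60.4
top9 [-51.25 -51.04 -50.82 -50.13 -49.66 -49.46 -50.05    nan]
side9 [-50.06 -49.86 -49.56 -49.18 -49.17 -48.84 -49.33 -48.54]
```

Emit:
send_rows(
  targets=[
    [0, 0, 0, 0, -0.001, 0.012, 1],
    [0, 0, 0, 0, 0, 0.006, 1],
    [0, 0, 0, 0, 0, 0.006, 1],
    [0, 0, 0, 0, 0, 0.006, 1],
    [0, 0, 0, 0, 0, 0.006, 1],
    [0, 0, 0, 0, 0, 0.006, 1],
    [0, 0, 0, 0, 0, 0.004, 1],
    [0, 0, 0, 0, 0, 0.004, 1],
  ],
)

```text
time_s: 14.9
position: [0.5311, 0.1057, 0.1168]
tcp_rot: [[0.207, 0.978, 0.001], [0.978, -0.207, -0.0], [0.0, 0.001, -1.0]]
wrist_force: [1.3, -0.0, 0.7]
finger_gap: 0.0214
grip_force: 60.5
```

```bash
python3 st.py
```

```text
t 14.90 flat,y,tip [ -0.25 -44.93  41.09] F module [1.23 0.26 0.67] gap 0.0214 tz [ 1.1e-03 -1.0e-04 -1.0e+00]
```

Emit:
send_rows(
  targets=[
    [0, 0, 0, 0, 0, 0.004, 1],
    [0, 0, 0, 0, 0, 0.004, 1],
    [0, 0, 0, 0, 0, 0.004, 1],
    [0, 0, 0, 0, 0, 0, 1],
    [0, 0, 0, 0, 0, 0, 1],
  ],
)

```text
time_s: 15.52
position: [0.5314, 0.1058, 0.1053]
tcp_rot: [[0.206, 0.978, 0.002], [0.978, -0.206, -0.0], [0.0, 0.002, -1.0]]
wrist_force: [2.0, -0.4, 2.8]
finger_gap: 0.0214
grip_force: 60.9
```

```bash
python3 st.py
```

```text
t 15.53 flat,y,tip [  0.07 -44.8   29.56] F module [2.05 0.01 2.81] gap 0.0214 tz [ 1.9e-03 -1.0e-04 -1.0e+00]
```

Emit:
send_rows(
  targets=[
    [0, 0, 0, 0, 0, -0.025, 1],
    [0, 0, 0, 0, 0, -0.04, 1],
    [0, 0, 0, 0.055, 0, -0.01, 1],
    [0, 0, 0, 0.055, 0, 0, 1],
    [0, 0, 0, 0.055, 0, 0, 1],
    [0, 0, 0, 0, 0, 0, 1],
    [0, 0, 0, 0, 0, 0, 1],
    [0, 0, 0, 0, 0, 0, 1],
  ],
)

```text
time_s: 16.52
position: [0.5638, 0.2659, 0.1793]
tcp_rot: [[0.208, 0.978, -0.002], [0.978, -0.208, -0.001], [-0.001, -0.001, -1.0]]
wrist_force: [-0.8, -0.9, -1.5]
finger_gap: 0.0211
grip_force: 60.5
```

```bash
python3 st.py; python3 look.py 10 side top wrist; python3 -c "
from h import *
for n in ('top10','side10'): print(n,cover(dict(np.load(f'pics/{n}.npz'))))
plan([.5298,.3928,.170],-.220,claw=1,dist=.05)"
```

```text
t 16.52 flat,y,tip [ -1.31 118.54 103.57] F module [-0.58 -1.07 -1.5 ] gap 0.0211 tz [-0.0017 -0.001  -1.    ]
t 16.68 pos [0.5644 0.2661 0.1798] yaw -0.2094 tz [-5.e-04 -3.e-04 -1.e+00] F [ 0.42 -0.65 -0.92] gap 0.0211 grip 60.5
top10 [-51.16 -46.91 -51.19 -50.67 -51.18 -51.09 -51.24 -50.59]
side10 [-50.13    nan    nan    nan    nan    nan    nan    nan]
turn 0.011 d [-0.0346  0.1267 -0.0098] rows 3 tilt [-5.e-04 -3.e-04 -1.e+00]
[0, 0, np.float64(0.004), 0.0389, -0.0201, 0.0033, 1]
[0, 0, np.float64(0.004), 0.0388, -0.0202, 0.0033, 1]
[0, 0, np.float64(0.004), 0.0387, -0.0204, 0.0033, 1]
```

Cover has moved about 9.1 mm at the left and 9.3 mm at the right, so it is straight again. Returning to the holder.

Emit:
send_rows(
  targets=[
    [0, 0, 0.004, 0.039, -0.02, 0.003, 1],
    [0, 0, 0.004, 0.039, -0.02, 0.003, 1],
    [0, 0, 0.003, 0.0385, -0.0205, 0.004, 1],
    [0, 0, 0, 0, 0, 0, 1],
    [0, 0, 0, 0, 0, 0, 1],
    [0, 0, 0, 0, 0, 0, 1],
  ],
)

```text
time_s: 17.42
position: [0.5304, 0.3926, 0.1699]
tcp_rot: [[0.219, 0.976, 0.0], [0.976, -0.219, -0.0], [-0.0, 0.0, -1.0]]
wrist_force: [-0.5, 0.2, -0.4]
finger_gap: 0.0214
grip_force: 60.5
```

```bash
python3 look.py 11 top wrist
python3 - <<'E'
from h import *
for n in ('top11',): print(n,cover(dict(np.load(f'pics/{n}.npz'))))
plan([.5298,.3928,.160],-.220,claw=1,dist=.05)
E
```

```text
t 17.52 pos [0.5305 0.3928 0.17  ] yaw -0.2205 tz [ 2.e-04 -2.e-04 -1.e+00] F [ 0.4  -0.1  -0.89] gap 0.0214 grip 60.5
top11 [-51.23 -50.97 -51.19 -50.73 -51.33 -51.28 -51.37 -50.66]
turn -0.000 d [-0.0007  0.     -0.01  ] rows 1 tilt [ 2.e-04 -2.e-04 -1.e+00]
[0, 0, np.float64(-0.0), -0.0001, -0.0007, 0.01, 1]
```

Emit:
send_rows(
  targets=[
    [0, 0, 0, 0, 0, 0.02, 1],
    [0, 0, 0, 0, 0, 0.015, 1],
    [0, 0, 0, 0, 0, 0.012, 1],
    [0, 0, 0, 0, 0, 0.012, 1],
    [0, 0, 0, 0, 0, 0.01, 1],
    [0, 0, 0, 0, 0, 0, 1],
  ],
)

```text
time_s: 18.27
position: [0.5294, 0.3935, 0.0997]
tcp_rot: [[0.217, 0.976, -0.002], [0.976, -0.217, -0.001], [-0.001, -0.001, -1.0]]
wrist_force: [-0.2, -0.7, -2.0]
finger_gap: 0.0215
grip_force: 60.5
```

```bash
python3 look.py 12 wrist
```

```text
t 18.32 pos [0.5298 0.3938 0.1004] yaw -0.2189 tz [-6.e-04 -4.e-04 -1.e+00] F [-0.32  0.2  -1.12] gap 0.0216 grip 60.5
```

No contact force, so the blade is going in cleanly. Last 13 mm.

Emit:
send_rows(
  targets=[
    [0, 0, 0, 0, 0, 0.006, 1],
    [0, 0, 0, 0, 0, 0.004, 1],
    [0, 0, 0, 0, 0, 0.002, 1],
    [0, 0, 0, 0, 0, 0.001, 1],
    [0, 0, 0, 0, 0, 0, 1],
  ],
)

```text
time_s: 18.95
position: [0.53, 0.3939, 0.0879]
tcp_rot: [[0.217, 0.976, 0.0], [0.976, -0.217, -0.0], [0.0, 0.0, -1.0]]
wrist_force: [0.1, 0.3, -0.2]
finger_gap: 0.021
grip_force: 60.5
```

Emit:
send_rows(
  targets=[
    [0, 0, 0, 0, 0, 0.0005, 1],
    [0, 0, 0, 0, 0, 0, -1],
    [0, 0, 0, 0, 0, 0, -1],
    [0, 0, 0, 0, 0, 0, -1],
    [0, 0, 0, 0, 0, 0, -1],
    [0, 0, 0, 0, 0, 0, -1],
  ],
)

```text
time_s: 19.7
position: [0.5299, 0.3939, 0.0872]
tcp_rot: [[0.217, 0.976, -0.0], [0.976, -0.217, -0.0], [-0.0, -0.0, -1.0]]
wrist_force: [-0.4, -0.0, -0.3]
finger_gap: 0.0852
grip_force: 0.0
```

Emit:
send_rows(
  targets=[
    [0, 0, 0, 0, 0, -0.02, -1],
    [0, 0, 0, 0, 0, -0.05, -1],
    [0, 0, 0, 0, 0, -0.055, -1],
    [0, 0, 0, -0.03, 0, -0.055, -1],
    [0, 0, 0, 0, 0, 0, -1],
    [0, 0, 0, 0, 0, 0, -1],
  ],
)

```text
time_s: 20.45
position: [0.5232, 0.3645, 0.267]
tcp_rot: [[0.218, 0.976, -0.0], [0.976, -0.218, 0.0], [0.0, -0.0, -1.0]]
wrist_force: [-0.1, -0.2, 0.1]
finger_gap: 0.0851
grip_force: 0.0
```

```bash
python3 look.py 13 top side
python3 - <<'E'
from h import *
for n in ('top13','side13'): print(n,cover(dict(np.load(f'pics/{n}.npz'))))
c=dict(np.load("pics/top13.npz")); X=cloud(c); z=X[...,2]; u,v=np.meshgrid(np.arange(512),np.arange(384))
m=(u>180)&(u<240)&(v>175)&(v<225)&(z>.10)&(z<.16); print(m.sum(),np.median(z[m]) if m.any() else 0, rect(ray(c,np.c_[u[m],v[m]],.13)) if m.any() else 0)
s=dict(np.load("pics/side13.npz"))["img"]; cv2.imwrite("pics/end.png",s[120:290,180:350][:,:,::-1].repeat(3,0).repeat(3,1))
E
```

```text
t 20.55 pos [0.5225 0.3645 0.2653] yaw -0.2189 tz [-0.0029 -0.0014 -1.    ] F [0.5  0.22 0.4 ] gap 0.0854 grip 0.0
top13 [-50.98 -51.16 -51.35 -51.22 -51.2  -50.94 -51.12 -50.67]
side13 [-50.02 -47.45 -40.09 -40.27    nan    nan    nan    nan]
0 0 0
```

View pics/end.png

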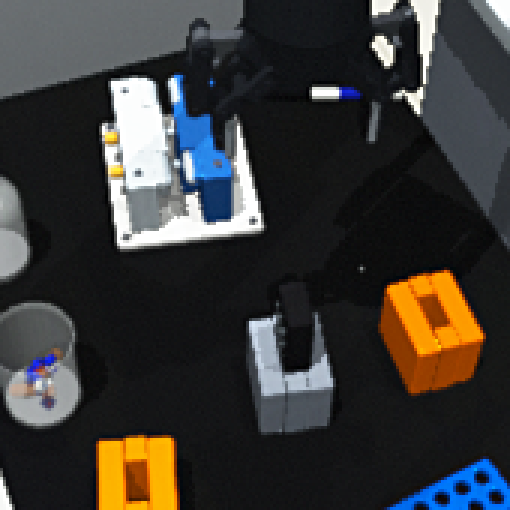

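The picture shows the wedge upright in the grey holder at crop (295,325), shoulder on the block. The cover is parallel with an open seam at crop (180,160), and the gripper is clear. Handing in.

```bash
python3 -c "
from cell import ticket
print(ticket.job_done())"
```

```text
the job is handed in; nothing more can be done
None
```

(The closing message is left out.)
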